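# Fit the shelves in a double-door wall cabinet

### The arm

A 7-joint arm with a two-finger parallel gripper is mounted at the origin on a cart in front of the work surface, level with it; the furniture and walls round the work are solid. World frame = base frame: x ahead of the robot, y to its left, z up, the work surface at z = 0. Lengths are in m, angles in rad, forces in N, time in s.
With the tool pointing down it reaches from about 0.4 to 0.875 m from the base axis. Payload 6.5 kg.
Tool frame: the origin (TCP) lies at the centre of the arm's flange, where the gripper is bolted on; the fingertips stand 173 mm ahead of it and the grasp point (between the pads) lies 155 mm ahead of it; z points along the fingers, y is the line along which they close (so a half turn about z gives the same grasp; the last joint's range is limited). The gripper opens to 85 mm and grips with 20 to 120 N. Pads are 22 mm wide; open, the fingers measure 114 mm over their backs; the gripper's body (76 mm by 85 mm) begins 54 mm behind the grasp point. The pads swing forward as they close: fully open they stand 13 mm farther back than shut.
Start: joints at [1.258, 0.536, -0.004, 1.538, 0.003, 1.067, -0.071], TCP at [0.159, -0.63, 0.405] pointing down, gripper open.
Joint ranges: [-2.7, 2.7], [-0.37, 2.16], [-1.27, 1.26], [0.24, 2.4], [-1.31, 4.45], [0.19, 1.91], [-2.76, 2.76]. Speed limits (rad/s): [2.39, 2.39, 3.14, 3.14, 3.14, 3.14, 3.14].

### API

Orientations are given as a rotation vector (axis times angle).
In Python, from rig import * gives the robot as it stands.
- The arm moves only by the tool send_rows, never from a script. Its argument "commands" is one flat list of numbers, 7 for each row, row after row: the shift along the world's x, y, z in m, then the turn, a rotation vector about the world's x, y, z in degrees, then the finger opening in m, from 0 to 0.0854. In form: [tx, ty, tz, wx, wy, wz, jaw, tx, ty, tz, wx, wy, wz, jaw, ...]. A call has 1 to 20 rows; each row is the pose to reach, as a shift and turn from the pose commanded when the call began; what a row does not reach only later rows make up. A row lasts 1/8 s, in which the tool goes at most 62.5 mm and 10.7 degrees, less where a joint would pass 70% of its speed; a pose out of reach is approached as far as the arm can. A call with a gripper value outside its range is refused whole. The fingers move at their own pace and stop on an object; "grip_force" is the grip in N (left out, the last holds). Time passes only in rows, so rows that repeat a pose let the fingers close. It gives the time, the measured TCP pose, the force, the opening and the grip force at its end, in the units of the state.
- observe(): the state, without advancing time (a new reading comes with each control period).
- grab_frame(name): name is "scene" or "top"; returns a dict with "img" (420x560x3 uint8, red, green, blue), "mtx" (3x3 intrinsics, pixels), "R" (3x3) and "t" (3): a world point X has camera coordinates R X + t. Camera axes: x right, y down, z forward; pixel columns grow to the right and rows downward; lengths in m; the calibration is good to about 2 mm. A picture is of the moment at which its call begins. There is no depth.
- close_job(): hands the job in; it is judged then, once.
The state is a dict: "clock": time; "joints": joint angles; "joint_velocities": joint speeds; "joint_efforts": joint torques, N m; "tcp_pos": TCP position; "eef_rot": TCP orientation; "wrist_force": force on the tool from outside, world axes, zero at the start; "torque": the same for the moment, N m; "opening": opening from 0.0 (shut) to 1.0 (fully open); "grasp_force": force on a finger pad.
Only numpy, scipy, OpenCV 4.12 (cv2) and the standard library are available. Lean on these libraries where they do the work, as an engineer would, in place of code of your own. Each camera call takes 0.05 s, during which the arm holds its last target. There are 200 camera calls.

### The job

Fit all the loose shelf boards from the wooden rack into the wall cabinet that lies on its back: open the active left-hand door wide first, draw the red flush bolt, open the passive right-hand door wide, and slide each board, blue edge up, down into a slot of its own until it is fully home. Then close up again: passive door shut, its bolt fully shot, and the active door shut over it. Leave the tape measure and the green tin where they are.

Things in the scene. Friction and masses are not known exactly. Their poses are not given: they have to be found in the camera images.
- active_door (a joint): active (left-hand, +y side) door of the cabinet. 0 closed, grows as it swings up and over to the left, stop at 1.75 rad. Stiff hinge (0.3 N m): it stays where it is left. Its raised cover strip (48 mm wide, 54 mm above the rim) lies over the passive door's handle and bolt, so it must open first and close last
- passive_door (a joint): passive (right-hand, -y side) door; 0 closed, grows as it swings up and over to the right, stop at 1.75 rad, same stiff hinge; held shut by its flush bolt. Past upright (1.6 rad) it is clear of the boards' way
- bolt (a joint): flush bolt on the passive door's outer face; 0 shot (rod under the steel keeper at the cabinet's far end), 0.03 m fully drawn, towards the near end (the cabinet's -x). Friction 2 N, stays where left
- active_handle (a point): middle of the active door's bar handle: round steel bar 10 mm thick, 80 mm long, parallel to the cabinet's x, 30 mm above the cover strip. Axes are the door's: those of the cabinet when closed, turned about -x by the opening angle
- passive_handle (a point): middle of the passive door's bar handle: round steel bar 10 mm thick, 70 mm long, parallel to the cabinet's x, 30 mm above the door face and 6 mm in from its free edge. Axes are the door's: those of the cabinet when closed, turned about +x by the opening angle
- active_hinge (a point): middle of the active door's hinge line (along the cabinet's x); the door turns about -x to open
- passive_hinge (a point): middle of the passive door's hinge line (along the cabinet's x); the door turns about +x to open
- bolt_knob (a point): red round upright bolt knob, 14 mm thick, standing up from the passive door; this point is 10 mm under its top and 25 mm above the door face; it travels with the bolt along the cabinet's x
- cabinet: grey steel wall cabinet, fixed, lying on its back with its two doors facing up; 214 mm (x) by 180 mm (y), inner floor 12 mm, rim 92 mm above the table. x points away from the robot, y to the left, z up; origin at the centre of its underside. Open doors stand about 95 mm (passive, right) and 135 mm (active, left) above the rim
- slot0 (a point): floor of the nearest of three shelf slots in the cabinet, at mid-length, 80 mm below the rim. x across the slot, y along it, z up. A slot is a pair of upright grooves in the side walls, 11.5 mm wide, flared at the mouth from 45 mm above the floor up to 61 mm; 156 mm between the walls; slots are 60 mm apart. A board that is home stands on the floor, its top 10 mm under the rim
- slot1 (a point): the same for the middle slot (the middle of the cabinet)
- slot2 (a point): the same for the farthest slot
- rack: loose brown wooden rack, 190 x 130 mm, 40 mm high, 1.6 kg, with three slots 28 mm deep, 11 mm wide, 60 mm apart along its x, whose floors are 12 mm up; the boards stand in them on edge. Origin at the centre of its underside
- shelf0_center (a point): centre of a shelf board (absent in some starts): light wooden board 8 mm thick (its x), 150 mm long (its y), 70 mm high (its z) with a blue upper edge, 0.12 kg, standing on edge in the rack; any board fits any slot either way round
- shelf1_center (a point): centre of a shelf board (absent in some starts): light wooden board 8 mm thick (its x), 150 mm long (its y), 70 mm high (its z) with a blue upper edge, 0.12 kg, standing on edge in the rack; any board fits any slot either way round
- shelf2_center (a point): centre of a shelf board (absent in some starts): light wooden board 8 mm thick (its x), 150 mm long (its y), 70 mm high (its z) with a blue upper edge, 0.12 kg, standing on edge in the rack; any board fits any slot either way round
- tape_measure: yellow tape measure, 42 x 82 x 60 mm, bystander; origin under its centre
- wax_tin: green round tin, 79 mm across, 34 mm high, bystander; origin under its centre

How it is judged:
On the way, in this order (a step that is already met when the one before it is completed fails the run):
1. the active door is wide open (1.3 rad or more), the bolt still shot (value of joint active_door above 1.3 rad and value of joint bolt below 0.01 m), for 0.2 s.
2. the flush bolt is drawn, the active door open (value of joint bolt above 0.022 m and value of joint active_door above 1.2 rad), for 0.2 s.
3. the passive door is wide open too (1.3 rad or more) (value of joint passive_door above 1.3 rad and value of joint active_door above 1.2 rad), for 0.2 s.
4. every board present stands fully home in a slot (((horizontal distance between shelf0_center and slot0 below 0.007 m and z of shelf0_center in the frame of slot0 below 0.04 m and angle between the x axis of shelf0_center and the x axis of slot0, either way round below 0.06 rad) or (horizontal distance between shelf0_center and slot1 below 0.007 m and z of shelf0_center in the frame of slot1 below 0.04 m and angle between the x axis of shelf0_center and the x axis of slot1, either way round below 0.06 rad) or (horizontal distance between shelf0_center and slot2 below 0.007 m and z of shelf0_center in the frame of slot2 below 0.04 m and angle between the x axis of shelf0_center and the x axis of slot2, either way round below 0.06 rad)) and angle between each of shelf0_center, shelf1_center, shelf2_center's own z axis and vertical below 0.1 rad and ((horizontal distance between shelf1_center and slot0 below 0.007 m and z of shelf1_center in the frame of slot0 below 0.04 m and angle between the x axis of shelf1_center and the x axis of slot0, either way round below 0.06 rad) or (horizontal distance between shelf1_center and slot1 below 0.007 m and z of shelf1_center in the frame of slot1 below 0.04 m and angle between the x axis of shelf1_center and the x axis of slot1, either way round below 0.06 rad) or (horizontal distance between shelf1_center and slot2 below 0.007 m and z of shelf1_center in the frame of slot2 below 0.04 m and angle between the x axis of shelf1_center and the x axis of slot2, either way round below 0.06 rad)) and ((horizontal distance between shelf2_center and slot0 below 0.007 m and z of shelf2_center in the frame of slot0 below 0.04 m and angle between the x axis of shelf2_center and the x axis of slot0, either way round below 0.06 rad) or (horizontal distance between shelf2_center and slot1 below 0.007 m and z of shelf2_center in the frame of slot1 below 0.04 m and angle between the x axis of shelf2_center and the x axis of slot1, either way round below 0.06 rad) or (horizontal distance between shelf2_center and slot2 below 0.007 m and z of shelf2_center in the frame of slot2 below 0.04 m and angle between the x axis of shelf2_center and the x axis of slot2, either way round below 0.06 rad))), for 0.3 s.
5. the passive door is shut with the active door still open (value of joint passive_door below 0.07 rad and value of joint active_door above 0.8 rad), for 0.2 s.
6. the bolt is shot again with the passive door shut and the active door still open (all of step 5 and value of joint bolt below 0.006 m), for 0.2 s.
At the end, for the whole second after the job is handed in: Every board present is fully home in a slot (centre within 7 mm of the slot's middle, not more than 5 mm above home, within 0.06 rad of square, blue edge up), passive door and active door shut (under 0.07 rad), bolt shot to within 6 mm (all of step 4 and value of joint each of active_door, passive_door below 0.07 rad and value of joint bolt below 0.006 m); the robot touches nothing.
It fails at once if the tape measure is pushed more than 3 cm away (distance of tape_measure from where it was at the start of the episode above 0.03 m).
It fails at once if the green tin is pushed more than 3 cm away (distance of wax_tin from where it was at the start of the episode above 0.03 m).
Of shelf0, shelf1, shelf2 only 2 to 3 are there at a start; the rules pass over those that are not, and their reading is None.
At some moment in a run one of rack may be knocked a few centimetres aside while the robot is not near it.
It also fails if it takes over 210 s, if anything falls off the work surface, if the arm or the gripper's body presses on something with over 40 N, if the wrist force passes 120 N, or if a joint passes its speed limit or range.

## Working session

There is one attempt and no reset: what is moved stays moved. The work goes in short steps, Python scripts to look and compute and a tool call to move; the robot and the scene stay as the last step left them, time stands still between calls to the robot, and variables do not carry over. Pictures are saved under pics/ and viewed, at most 14 in all, crops included, and the job is handed in when it is done.

Besides the shell and the picture viewer there is one more tool, called after ">>>" as a command line: name --argument value ..., lists and objects as JSON in quotes. send_rows: Moves the arm, as the interface text tells. Its arguments: {"type":"object","properties":{"commands":{"type":"array","items":{"type":"number"}},"grip_force":{"type":"number"}},"required":["commands"]}

```bash
mkdir -p pics; ls
python3 - <<'E'
from rig import *
import cv2
s=observe();print(s)
for n in("scene","top"):
    f=grab_frame(n);cv2.imwrite(f"pics/{n}0.png",f["img"][:,:,::-1]);print(n,f["mtx"],f["R"],f["t"])
E
```

```text
pics
{'clock': 0.0, 'joints': array([ 1.25782949,  0.53716227, -0.00443413,  1.5388842 ,  0.00259258,
        1.06732036, -0.07117149]), 'joint_velocities': array([ 1.41247775e-03, -1.59613114e-03,  1.54731480e-04,  7.57244424e-04,
        9.67115077e-05,  5.20297311e-04,  3.83854250e-04]), 'joint_efforts': array([-2.34939971e-04, -5.83401561e+01,  1.04816593e+00, -2.59105825e+01,
        1.22397274e-02,  9.25888249e-03, -2.05149945e-06]), 'tcp_pos': array([ 0.15869415, -0.62997949,  0.40381108]), 'eef_rot': array([-3.11597006e+00, -3.86569094e-01,  5.36433290e-04]), 'wrist_force': array([-0.58261312,  0.08870676,  0.6079219 ]), 'torque': array([-0.00351129, -0.02542103,  0.00666952]), 'grasp_force': 0.0, 'opening': 0.9977389269152486}
scene [[417.59100583   0.         277.20547239]
 [  0.         417.59100583 203.6631021 ]
 [  0.           0.           1.        ]] [[-0.51359095 -0.85798298  0.00946251]
 [-0.54394344  0.31703748 -0.7769252 ]
 [ 0.66358863 -0.40416882 -0.6295218 ]] [0.43041937 0.37949413 0.6092308 ]
top [[481.06195771   0.         268.86030318]
 [  0.         481.06195771 207.33034315]
 [  0.           0.           1.        ]] [[ 0.008824   -0.99985622 -0.01448033]
 [-0.98032104 -0.00579386 -0.19732481]
 [ 0.19721255  0.01593656 -0.98023122]] [0.12043331 0.57907741 1.0480274 ]
```

View pics/scene0.png

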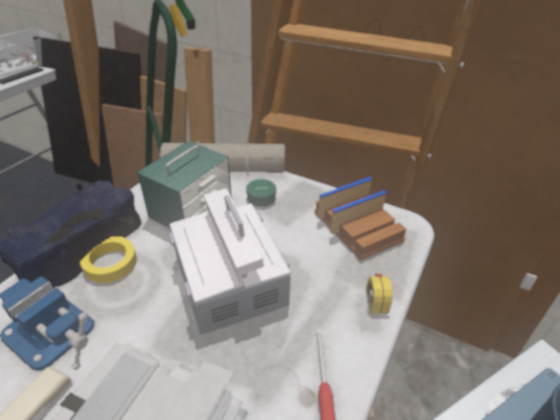

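View pics/top0.png

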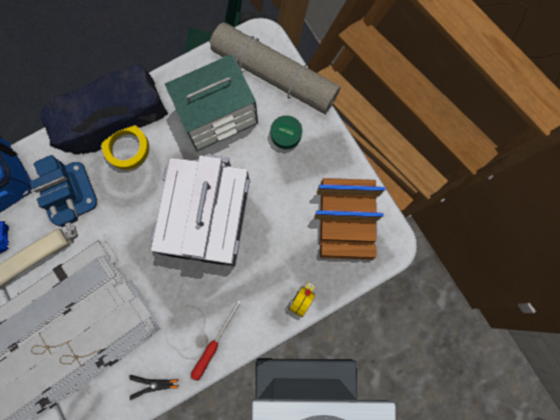

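Top view: the cabinet is around (203,212) with its handle at (203,205). The rack is at (348,218), with two boards whose blue edges are at rows 188 and 214. The tin is at (286,131) and the tape at (302,300). I'll measure the details next.

```bash
cat > h.py <<'E'
import numpy as np,cv2
from rig import *
def cast(f,uv,z):
    uv=np.atleast_2d(np.asarray(uv,float)); d=np.c_[(uv-f["mtx"][:2,2])/[f["mtx"][0,0],f["mtx"][1,1]],np.ones(len(uv))]@f["R"]
    c=-f["R"].T@f["t"]; return c+d*((z-c[2])/d[:,2])[:,None]
def proj(f,X):
    p=(np.atleast_2d(X)@f["R"].T+f["t"])@f["mtx"].T; return p[:,:2]/p[:,2:]
def blobs(m,amin=30):
    cs,_=cv2.findContours(m.astype(np.uint8),cv2.RETR_EXTERNAL,cv2.CHAIN_APPROX_NONE)
    return [c for c in cs if cv2.contourArea(c)>=amin]
def boards(f,z=.082):
    h=cv2.cvtColor(f["img"],cv2.COLOR_RGB2HSV); m=cv2.inRange(h,(105,120,60),(130,255,255))
    out=[]
    for c in blobs(m,60):
        (a,b),(w,hh),an=cv2.minAreaRect(c); bx=cv2.boxPoints(((a,b),(w,hh),an)); i=0 if np.linalg.norm(bx[0]-bx[1])<np.linalg.norm(bx[1]-bx[2]) else 1
        e=np.array([(bx[i]+bx[i+1])/2,(bx[(i+2)%4]+bx[(i+3)%4])/2]); P=cast(f,e,z)
        out.append((P.mean(0),np.linalg.norm(P[0]-P[1]),P[0]-P[1],(a,b)))
    return out
E
python3 - <<'E'
from h import *
np.set_printoptions(precision=4,suppress=True)
f=grab_frame("top");g=grab_frame("scene")
for b in boards(f): print("top",b)
for b in boards(g): print("scene",b, np.degrees(np.arctan2(b[2][0],b[2][1])))
a=cv2.resize(f["img"][150:275,140:265],None,fx=3.2,fy=3.2,interpolation=cv2.INTER_CUBIC)
b=cv2.resize(g["img"][180:335,160:300],(400,443),interpolation=cv2.INTER_CUBIC)
c=np.zeros((443,800,3),np.uint8);c[:400,:400]=a;c[:,400:]=b
cv2.imwrite("pics/c1.png",c[:,:,::-1])
h=cv2.cvtColor(f["img"],cv2.COLOR_RGB2HSV)
for nm,lo,hi,z in(("tin",(60,60,20),(90,255,255),.034),("tape",(20,120,80),(35,255,255),.06),("rack",(5,120,50),(15,255,255),.04)):
    for k in blobs(cv2.inRange(h,lo,hi),150): r=cv2.minAreaRect(k);print(nm,r,cast(f,r[0],z))
E
```

```text
top (array([0.5035, 0.7186, 0.082 ]), np.float64(0.07046760312330938), array([0.07  , 0.0083, 0.    ]), (3.5, 236.5))
top (array([ 0.5609, -0.0552,  0.082 ]), np.float64(0.1474280369230564), array([0.0056, 0.1473, 0.    ]), (349.00848388671875, 213.30471801757812))
top (array([0.5531, 0.5933, 0.082 ]), np.float64(0.05714577148717383), array([ 0.0136, -0.0555,  0.    ]), (61.073028564453125, 214.98312377929688))
top (array([0.5967, 0.6142, 0.082 ]), np.float64(0.07407451507185374), array([ 0.031 , -0.0673,  0.    ]), (53.758636474609375, 196.1034698486328))
top (array([ 0.6205, -0.0622,  0.082 ]), np.float64(0.14684713719558642), array([0.0061, 0.1467, 0.    ]), (351.4793701171875, 187.45361328125))
top (array([0.6167, 0.6158, 0.082 ]), np.float64(0.06426667512149586), array([ 0.0254, -0.059 ,  0.    ]), (53.913795471191406, 187.5344696044922))
top (array([0.6045, 0.7163, 0.082 ]), np.float64(0.08168391625618167), array([ 0.051 , -0.0638,  0.    ]), (9.66215991973877, 192.5270233154297))
top (array([0.6187, 0.5566, 0.082 ]), np.float64(0.12177047109947957), array([0.1125, 0.0465, 0.  
[... 1079 characters left out ...]
79) [[0.3709 0.0475 0.06  ]]
tape ((125.43846893310547, 147.89231872558594), (37.45848846435547, 45.5207405090332), 60.2551155090332) [[0.7194 0.4654 0.06  ]]
rack ((347.5, 238.0), (40.0, 55.0), 90.0) [[ 0.5109 -0.0569  0.04  ]]
rack ((348.2458801269531, 201.61595153808594), (55.000640869140625, 17.131935119628906), 2.0454084873199463) [[ 0.5966 -0.0606  0.04  ]]
rack ((348.0496826171875, 181.6089324951172), (52.1096305847168, 5.068197250366211), 2.0454084873199463) [[ 0.6449 -0.0613  0.04  ]]
rack ((435.42950439453125, 79.74274444580078), (229.54812622070312, 199.53292846679688), 57.48808670043945) [[ 0.9043 -0.2817  0.04  ]]
rack ((292.5, 16.0), (32.0, 29.0), 90.0) [[1.0782 0.0693 0.04  ]]
```

View pics/c1.png

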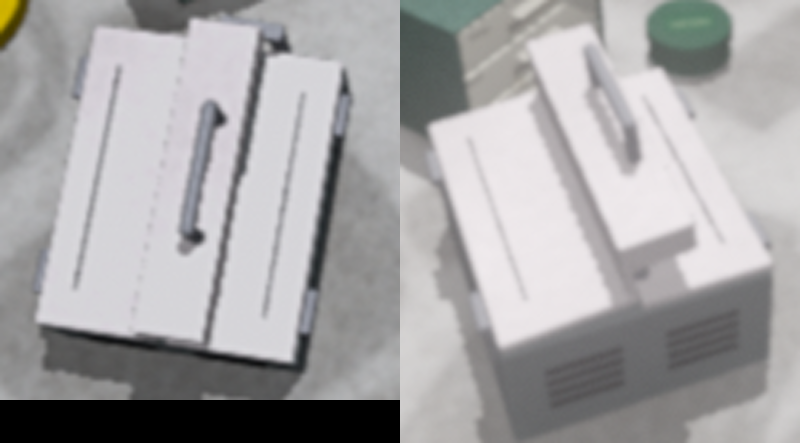

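The crop shows handle ends at about (206,183) and (198,224). The door corners are at about (152,251), (170,158), (247,169) and (232,263).

Run:
```python
from h import *
np.set_printoptions(precision=4,suppress=True)
f=grab_frame("top");g=grab_frame("scene")
c=lambda p:np.array(p)/3.2+[140,150]
P=cast(f,c([(37,323),(95,27),(343,62),(296,362)]),.094);print(P,P.mean(0))
n=lambda i,j:np.linalg.norm(P[i]-P[j]); print(n(0,1),n(1,2),n(2,3),n(3,0))
for i,j in((0,1),(3,2)):d=P[j]-P[i];print(np.degrees(np.arctan2(d[1],d[0])))
for i,j in((0,3),(1,2)):d=P[i]-P[j];print(np.degrees(np.arctan2(-d[0],d[1])))
H=cast(f,c([(211,105),(187,237)]),.176);print("handle",H,H.mean(0),np.linalg.norm(H[0]-H[1]))
s=lambda p:np.array(p)*[140/400,155/443]+[160-140,180]
Q=cast(g,s([(498,349),(430,122),(660,70),(771,262)]),.094);print(Q,Q.mean(0))
H=cast(g,s([(592,48),(630,150)]),.176);print("handle",H,H.mean(0),np.linalg.norm(H[0]-H[1]))
# strip corners far right/left near right
print(cast(f,c([(191,20),(256,25),(208,346)]),.146), cast(g,s([(528,42),(590,15),(694,228),(617,248)]),.146))
```

```text
[[0.472  0.3805 0.094 ]
 [0.6834 0.3511 0.094 ]
 [0.6584 0.1739 0.094 ]
 [0.4467 0.2022 0.094 ]] [0.5651 0.277  0.094 ]
0.21341724760899128 0.17895829337016694 0.21354365333592384 0.18013013199488803
-7.915959670154356
-7.601619250458731
-8.06930029168322
-8.030862790394533
handle [[0.6057 0.2539 0.176 ]
 [0.5189 0.2663 0.176 ]] [0.5623 0.2601 0.176 ] 0.08772548222210706
[[0.4772 0.3819 0.094 ]
 [0.6928 0.347  0.094 ]
 [0.6614 0.174  0.094 ]
 [0.4528 0.2046 0.094 ]] [0.5711 0.2768 0.094 ]
handle [[0.6152 0.2479 0.176 ]
 [0.5122 0.2716 0.176 ]] [0.5637 0.2598 0.176 ] 0.1056876748973868
[[0.6725 0.2741 0.146 ]
 [0.6692 0.2299 0.146 ]
 [0.4523 0.2549 0.146 ]] [[0.6803 0.2698 0.146 ]
 [0.6875 0.2171 0.146 ]
 [0.4607 0.2562 0.146 ]
 [0.4697 0.3034 0.146 ]]
```

The cabinet centre is at about (0.566,0.277) with yaw −8°. The sides come out at 213×180 mm, and the handle is at (0.563,0.260,0.176), so both match the given sizes. There are two boards. I'll move above the active handle.

>>> send_rows --commands '[0.29,0.28,0.02,0,0,-10,0.06,0.29,0.28,0.02,0,0,-22,0.06,0.29,0.28,0.02,0,0,-22,0.06,0.29,0.28,0.02,0,0,-22,0.06,0.29,0.28,0.02,0,0,-22,0.06,0.29,0.28,0.02,0,0,-22,0.06,0.404,0.89,0.02,0,0,-22,0.05,0.404,0.89,0.02,0,0,-22,0.05,0.404,0.89,0.02,0,0,-22,0.05,0.404,0.89,0.02,0,0,-22,0.05,0.404,0.89,0.02,0,0,-22,0.05,0.404,0.89,0.02,0,0,-22,0.05,0.404,0.89,0.02,0,0,-22,0.05,0.404,0.89,0.02,0,0,-22,0.05,0.404,0.89,0.02,0,0,-22,0.05,0.404,0.89,0.02,0,0,-22,0.05,0.404,0.89,0.02,0,0,-22,0.05,0.404,0.89,0.02,0,0,-22,0.05,0.404,0.89,0.02,0,0,-22,0.05]' --grip_force 30

```text
clock: 2.68
tcp_pos: [0.5632, 0.2574, 0.4245]
eef_rot: [3.132, -0.219, -0.0]
wrist_force: [-0.2, -0.3, -0.0]
opening: 0.585
grasp_force: 0.0
```

>>> send_rows --commands '[0,0,-0.05,0,0,0,0.05,0,0,-0.07,0,0,0,0.05,0,0,-0.085,0,0,0,0.05,0,0,-0.094,0,0,0,0.05,0,0,-0.094,0,0,0,0.0,0,0,-0.094,0,0,0,0.0,0,0,-0.094,0,0,0,0.0,0,0,-0.094,0,0,0,0.0,0,0,-0.094,0,0,0,0.0,0,0,-0.094,0,0,0,0.0]' --grip_force 30

```text
clock: 3.92
tcp_pos: [0.5631, 0.2596, 0.331]
eef_rot: [-3.134, 0.216, -0.001]
wrist_force: [1.1, -0.6, 1.5]
opening: 0.109
grasp_force: 29.3
```

>>> send_rows --commands '[0.0013,0.0092,0.0103,0,0,0,0,0.0026,0.0186,0.0196,0,0,0,0,0.0041,0.0297,0.0278,0,0,0,0,0.0057,0.0408,0.035,0,0,0,0,0.0074,0.053,0.041,0,0,0,0,0.0091,0.0656,0.0458,0,0,0,0,0.011,0.0786,0.049,0,0,0,0,0.0128,0.0917,0.0512,0,0,0,0,0.0147,0.105,0.0518,0,0,0,0,0.0165,0.1187,0.0514,0,0,0,0,0.0184,0.132,0.0494,0,0,0,0,0.0202,0.1452,0.0461,0,0,0,0,0.022,0.1577,0.0415,0,0,0,0,0.0237,0.1699,0.0357,0,0,0,0,0.0253,0.1812,0.0287,0,0,0,0,0.0268,0.1923,0.0206,0,0,0,0,0.0276,0.1975,0.016,0,0,0,0,0.0282,0.2022,0.0113,0,0,0,0,0.0282,0.2022,0.0113,0,0,0,0]'

```text
clock: 6.3
tcp_pos: [0.5921, 0.462, 0.3456]
eef_rot: [3.133, -0.215, 0.006]
wrist_force: [0.8, -4.3, 16.5]
opening: 0.098
grasp_force: 71.9
```

Run:
```python
from h import *
f=grab_frame("top");g=grab_frame("scene")
a=cv2.resize(f["img"][130:280,120:270],(400,400),interpolation=cv2.INTER_CUBIC)
b=cv2.resize(g["img"][150:300,150:300],(400,400),interpolation=cv2.INTER_CUBIC)
cv2.imwrite("pics/c2.png",np.hstack([a,b])[:,:,::-1])
```

```text
(no output)
```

View pics/c2.png

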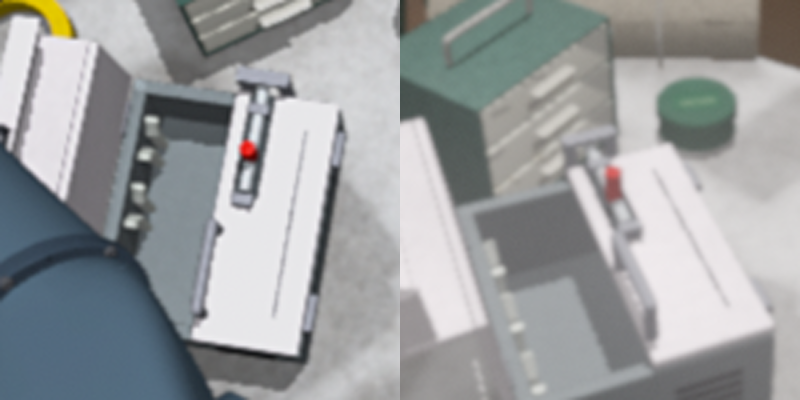

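The active door stands wide open. The red knob is at about (213,186) in the top view, and the passive handle runs from about (200,215) to (195,248). I'll release the handle and lift.

>>> send_rows --commands '[0,0,0,0,0,0,0.022,0,0,0,0,0,0,0.022,0,0,0.0,0,0,0,0.022,0,0,0.03,0,0,0,0.022,0,0,0.07,0,0,0,0.022,0,0,0.12,0,0,0,0.022,0,-0.06,0.12,0,0,0,0.022,0,-0.12,0.12,0,0,0,0.022,0,-0.18,0.12,0,0,0,0.022,0,-0.24,0.12,0,0,0,0.022,-0.05,-0.3,0.12,0,0,0,0.022,-0.1,-0.36,0.12,0,0,0,0.022,-0.1,-0.36,0.12,0,0,0,0.03,-0.1,-0.36,0.12,0,0,0,0.03]'

```text
clock: 8.15
tcp_pos: [0.4897, 0.1013, 0.4623]
eef_rot: [3.134, -0.217, -0.002]
wrist_force: [-0.2, 1.4, 0.4]
opening: 0.349
grasp_force: 0.0
```

Run:
```python
from h import *
np.set_printoptions(precision=4,suppress=True)
f=grab_frame("top");g=grab_frame("scene")
for n,q in(("top",f),("scene",g)):
    h=cv2.cvtColor(q["img"],cv2.COLOR_RGB2HSV);m=cv2.inRange(h,(0,150,90),(8,255,255))|cv2.inRange(h,(172,150,90),(180,255,255))
    for c in blobs(m,8):
        r=cv2.boundingRect(c);p=np.array(r[:2])+np.array(r[2:])/2
        P=cast(q,p,.12)[0]
        if abs(P[1]-.24)<.08: print(n,r,cast(q,p,.129)[0],cast(q,p,.119)[0])
a=cv2.resize(f["img"][130:280,120:270],(400,400),interpolation=cv2.INTER_CUBIC)
b=cv2.resize(g["img"][150:300,150:300],(400,400),interpolation=cv2.INTER_CUBIC)
cv2.imwrite("pics/c3.png",np.hstack([a,b])[:,:,::-1])
```

```text
top (191, 341, 27, 39) [0.2468 0.2511 0.129 ] [0.2457 0.2525 0.119 ]
top (210, 183, 6, 6) [0.6106 0.2454 0.129 ] [0.6131 0.2468 0.119 ]
```

View pics/c3.png

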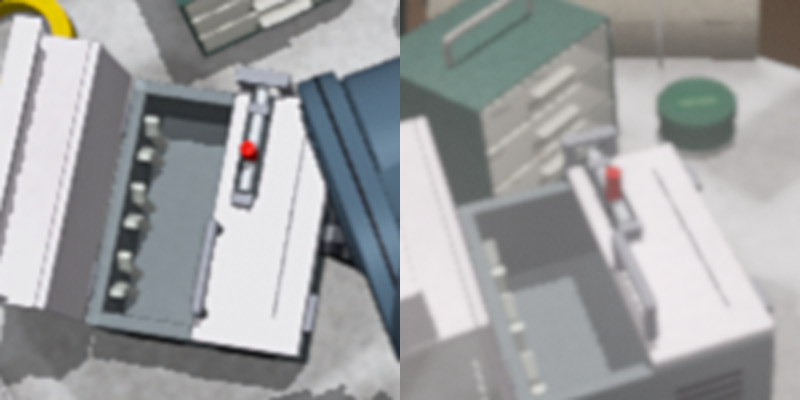

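The active door stays open, with the knob at about (213,186) px, or (0.612,0.246) in the world frame. Next is the passive handle position.

Run:
```python
from h import *
np.set_printoptions(precision=4,suppress=True)
f=grab_frame("top");g=grab_frame("scene")
a=np.radians(-7.95);L=lambda P:(P[:,:2]-[.566,.277])@np.array([[np.cos(a),-np.sin(a)],[np.sin(a),np.cos(a)]])
t=lambda p:np.array(p)*.375+[120,130]
s=lambda p:(np.array(p)-[400,0])*.375+[150,150]
for nm,P in(("h top",cast(f,t([(215,228),(200,315)]),.125)),("h sc",cast(g,s([(618,235),(650,333)]),.125)),
 ("knob top",cast(f,t([(248,150)]),.127)),("knob sc",cast(g,s([(613,172)]),.127)),("handle",np.array([[.563,.26,0]]))): print(nm,P,L(P))
```

```text
h top [[0.546  0.2706 0.125 ]
 [0.4753 0.28   0.125 ]] [[-0.019  -0.0091]
 [-0.0902 -0.0095]]
h sc [[0.5566 0.2702 0.125 ]
 [0.4639 0.2926 0.125 ]] [[-0.0083 -0.0081]
 [-0.1033  0.0013]]
knob top [[0.6105 0.2457 0.127 ]] [[ 0.0484 -0.0248]]
knob sc [[0.6184 0.244  0.127 ]] [[ 0.0564 -0.0254]]
handle [[0.563 0.26  0.   ]] [[-0.0006 -0.0173]]
```

>>> send_rows --commands '[0.06,0.07,0,0,0,0,0.04,0.122,0.145,0,0,0,0,0.04,0.122,0.145,0,0,0,0,0.04,0.122,0.145,-0.06,0,0,0,0.04,0.122,0.145,-0.12,0,0,0,0.04,0.122,0.145,-0.13,0,0,0,0.04,0.122,0.145,-0.13,0,0,0,0.04]'

```text
clock: 9.22
tcp_pos: [0.6134, 0.2478, 0.3328]
eef_rot: [-3.133, 0.214, -0.0]
wrist_force: [-0.1, 0.8, 0.5]
opening: 0.469
grasp_force: 0.0
```

>>> send_rows --commands '[0,0,-0.03,0,0,0,0.04,0,-0.001,-0.045,0,0,0,0.04,0,-0.001,-0.052,0,0,0,0.04,0,-0.001,-0.052,0,0,0,0.0,0,-0.001,-0.052,0,0,0,0.0,0,-0.001,-0.052,0,0,0,0.0,0,-0.001,-0.052,0,0,0,0.0,0,-0.001,-0.052,0,0,0,0.0,-0.008,0.0,-0.052,0,0,0,0.0,-0.016,0.001,-0.052,0,0,0,0.0,-0.024,0.002,-0.052,0,0,0,0.0,-0.03,0.003,-0.052,0,0,0,0.0,-0.031,0.003,-0.052,0,0,0,0.0,-0.031,0.003,-0.052,0,0,0,0.0,-0.031,0.003,-0.052,0,0,0,0.0]' --grip_force 25

```text
clock: 11.1
tcp_pos: [0.5831, 0.2506, 0.2811]
eef_rot: [-3.131, 0.215, -0.007]
wrist_force: [5.5, 4.1, 3.2]
opening: 0.153
grasp_force: 25.2
```

>>> send_rows --commands '[-0.031,0.003,0,0,0,0,0.04,0,0,0,0,0,0,0.04,0,0,0,0,0,0,0.04,0,0,0.05,0,0,0,0.04,-0.04,0.014,0.05,0,0,0,0.04,-0.072,0.0255,0.05,0,0,0,0.04,-0.072,0.0255,0.05,0,0,0,0.04,-0.072,0.0255,0.015,0,0,0,0.04,-0.072,0.0255,-0.002,0,0,0,0.04,-0.072,0.0255,-0.002,0,0,0,0.04,-0.072,0.0255,-0.002,0,0,0,0.0,-0.072,0.0255,-0.002,0,0,0,0.0,-0.072,0.0255,-0.002,0,0,0,0.0,-0.072,0.0255,-0.002,0,0,0,0.0,-0.072,0.0255,-0.002,0,0,0,0.0]'

```text
clock: 12.98
tcp_pos: [0.5105, 0.2773, 0.2795]
eef_rot: [-3.13, 0.214, -0.004]
wrist_force: [0.9, 5.2, -0.9]
opening: 0.105
grasp_force: 24.4
```

>>> send_rows --commands '[-0.0005,-0.0025,0.008,0,0,0,0,-0.001,-0.006,0.0158,0,0,0,0,-0.0025,-0.0165,0.0297,0,0,0,0,-0.0043,-0.0298,0.0414,0,0,0,0,-0.0064,-0.045,0.0501,0,0,0,0,-0.0087,-0.0615,0.0556,0,0,0,0,-0.0111,-0.0788,0.0578,0,0,0,0,-0.0135,-0.0962,0.0564,0,0,0,0,-0.0159,-0.1128,0.0516,0,0,0,0,-0.0168,-0.119,0.0487,0,0,0,0,-0.0168,-0.119,0.0487,0,0,0,0,-0.0168,-0.119,0.0487,0,0,0,0]'

```text
clock: 14.48
tcp_pos: [0.4931, 0.1561, 0.3272]
eef_rot: [3.133, -0.215, -0.001]
wrist_force: [-2.1, -1.4, 7.4]
opening: 0.105
grasp_force: 25.8
```

>>> send_rows --commands '[0,0,0,0,0,0,0.022,0,0,0,0,0,0,0.022,0,0,0.03,0,0,0,0.022,0,0,0.08,0,0,0,0.03,0,0,0.14,0,0,0,0.03,0,-0.06,0.14,0,0,0,0.04,0,-0.12,0.14,0,0,0,0.04,0,-0.18,0.14,0,0,0,0.04,0,-0.24,0.14,0,0,0,0.04,0,-0.3,0.14,0,0,0,0.04,0,-0.36,0.14,0,0,0,0.04,0,-0.42,0.14,0,0,0,0.04,0,-0.42,0.14,0,0,0,0.04,0,-0.42,0.14,0,0,0,0.04]'

```text
clock: 16.23
tcp_pos: [0.4933, -0.2629, 0.4662]
eef_rot: [-3.133, 0.215, 0.001]
wrist_force: [0.1, 0.8, 0.1]
opening: 0.47
grasp_force: 0.0
```

Run:
```python
from h import *
np.set_printoptions(precision=4,suppress=True)
f=grab_frame("top");g=grab_frame("scene")
for n,q in(("t",f),("s",g)):
  for b in boards(q):
    if b[0][1]<.2 and b[1]>.1: print(n,b)
a=cv2.resize(f["img"][130:280,120:420],(800,400),interpolation=cv2.INTER_CUBIC)
cv2.imwrite("pics/c4.png",a[:,:,::-1])
```

```text
t (array([ 0.5609, -0.0552,  0.082 ]), np.float64(0.1474280369230564), array([0.0056, 0.1473, 0.    ]), (349.00848388671875, 213.30471801757812))
t (array([ 0.6205, -0.0622,  0.082 ]), np.float64(0.14684713719558642), array([0.0061, 0.1467, 0.    ]), (351.4793701171875, 187.45361328125))
s (array([ 0.5621, -0.0544,  0.082 ]), np.float64(0.14500129970512407), array([-0.0041, -0.1449,  0.    ]), (359.4178161621094, 200.78085327148438))
s (array([ 0.6215, -0.0609,  0.082 ]), np.float64(0.14471002786908596), array([-0.0024, -0.1447,  0.    ]), (345.48541259765625, 186.45982360839844))
```

View pics/c4.png

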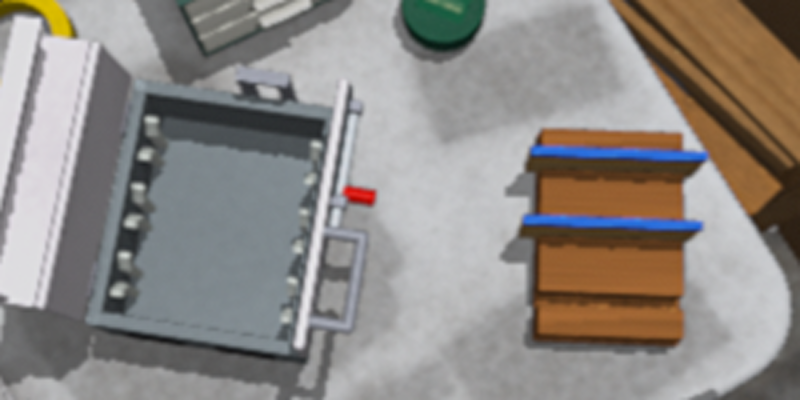

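Both doors stand open and all three slots are visible. The two boards are still in the rack, and the views agree to within 1.5 mm. Next I'll go above the near board.

>>> send_rows --commands '[0.068,0.05,-0.05,0,0,10,0.045,0.068,0.1,-0.08,0,0,20,0.045,0.068,0.15,-0.08,0,0,30,0.045,0.068,0.208,-0.08,0,0,40,0.045,0.068,0.208,-0.08,0,0,50,0.045,0.068,0.208,-0.08,0,0,60,0.045,0.068,0.208,-0.08,0,0,70,0.045,0.068,0.208,-0.08,0,0,80,0.045,0.068,0.208,-0.08,0,0,90,0.045,0.068,0.208,-0.08,0,0,96,0.045,0.068,0.208,-0.08,0,0,96,0.045,0.068,0.208,-0.08,0,0,96,0.045]' --grip_force 30

```text
clock: 17.82
tcp_pos: [0.5611, -0.0548, 0.3868]
eef_rot: [2.258, 2.184, 0.0]
wrist_force: [-0.5, 0.1, -0.6]
opening: 0.52
grasp_force: 0.0
```

Run:
```python
from h import *
np.set_printoptions(precision=4,suppress=True)
f=grab_frame("top");g=grab_frame("scene")
for n,q in(("t",f),("s",g)):
  for b in boards(q):
    if b[0][1]<.2 and b[1]>.05: print(n,b[0],b[1],b[2])
a=np.radians(-7.95);L=lambda P:(P[:,:2]-[.566,.277])@np.array([[np.cos(a),-np.sin(a)],[np.sin(a),np.cos(a)]])
print(L(cast(f,np.array([(149,140),(135.5,207),(121,275)])*.375+[120,130],.073)))
print(observe()["joints"],observe()["tcp_pos"])
```

```text
t [ 0.5621 -0.024   0.082 ] 0.08502787502939249 [0.0031 0.085  0.    ]
t [ 0.6219 -0.0251  0.082 ] 0.07253009388169494 [0.0036 0.0724 0.    ]
s [ 0.6222 -0.0612  0.082 ] 0.14357448363304653 [-0.0051 -0.1435  0.    ]
[[ 0.0571  0.0705]
 [-0.0026  0.071 ]
 [-0.062   0.0722]]
[ 0.3914  0.4569 -0.4892  1.766   0.2523  0.981  -0.2297] [ 0.5611 -0.0551  0.3868]
```

>>> send_rows --commands '[0,0,-0.05,0,0,0,0.045,0,0,-0.1,0,0,0,0.045,0,0,-0.14,0,0,0,0.045,0,0,-0.164,0,0,0,0.045,0,0,-0.164,0,0,0,0.045,0,0,-0.164,0,0,0,0.0,0,0,-0.164,0,0,0,0.0,0,0,-0.164,0,0,0,0.0,0,0,-0.164,0,0,0,0.0,0,0,-0.164,0,0,0,0.0,0,0,-0.164,0,0,0,0.0,0,0,-0.14,0,0,0,0.0,0,0,-0.11,0,0,0,0.0,0,0,-0.06,0,0,0,0.0,0,0,-0.0,0,0,0,0.0,0,0,0.02,0,0,0,0.0,0,0,0.02,0,0,0,0.0]' --grip_force 50

```text
clock: 20.05
tcp_pos: [0.5614, -0.0556, 0.4083]
eef_rot: [2.256, 2.183, 0.003]
wrist_force: [0.5, 0.3, -2.4]
opening: 0.085
grasp_force: 50.6
```

>>> send_rows --commands '[0,0,0.027,0,0,0,0,0.001,0.05,0.027,0,0,-1,0,0.001,0.1,0.027,0,0,-2,0,0.001,0.15,0.027,0,0,-3,0,0.002,0.2,0.027,0,0,-4,0,0.002,0.25,0.027,0,0,-5,0,0.003,0.3,0.027,0,0,-6,0,0.003,0.332,0.027,0,0,-6,0,0.003,0.332,0.027,0,0,-6,0,0.003,0.332,0.027,0,0,-6,0]'

```text
clock: 21.3
tcp_pos: [0.5642, 0.2753, 0.432]
eef_rot: [2.369, 2.063, -0.005]
wrist_force: [0.3, 0.8, -1.2]
opening: 0.081
grasp_force: 50.5
```

```bash
cat >> h.py <<'E'
A=np.radians(-7.95);RA=np.array([[np.cos(A),-np.sin(A)],[np.sin(A),np.cos(A)]])
L=lambda P,c=(.5645,.277):(np.atleast_2d(P)[:,:2]-c)@RA
def held(q,z,tcp,rad=.09):
    """blue edge pts of the held board, in cabinet-aligned coordinates about the TCP"""
    h=cv2.cvtColor(q["img"],cv2.COLOR_RGB2HSV);m=cv2.inRange(h,(105,120,50),(130,255,255))
    v,u=np.nonzero(m);P=cast(q,np.c_[u,v],z);l=L(P,tcp[:2]);k=(abs(l[:,0])<.02)&(abs(l[:,1])<rad);l=l[k]
    if len(l)<5:return None
    s=np.polyfit(l[:,1],l[:,0],1);return len(l),l[:,1].min(),l[:,1].max(),s
E
python3 - <<'E'
from h import *
np.set_printoptions(precision=4,suppress=True)
f=grab_frame("top");g=grab_frame("scene");s=observe();p=s["tcp_pos"];print(p,L(p),s["eef_rot"])
for q in(f,g):print(held(q,p[2]-.141,p))
a=cv2.resize(f["img"][110:270,110:270],(400,400),interpolation=cv2.INTER_CUBIC)
b=cv2.resize(g["img"][60:290,130:360],(400,400),interpolation=cv2.INTER_CUBIC)
cv2.imwrite("pics/c5.png",np.hstack([a,b])[:,:,::-1])
E
```

```text
[0.5646 0.2747 0.4328] [[ 0.0004 -0.0023]] [ 2.37    2.0611 -0.003 ]
None
(223, np.float64(-0.07167693999151838), np.float64(0.07417573852246685), array([ 0.0095, -0.0063]))
```

View pics/c5.png

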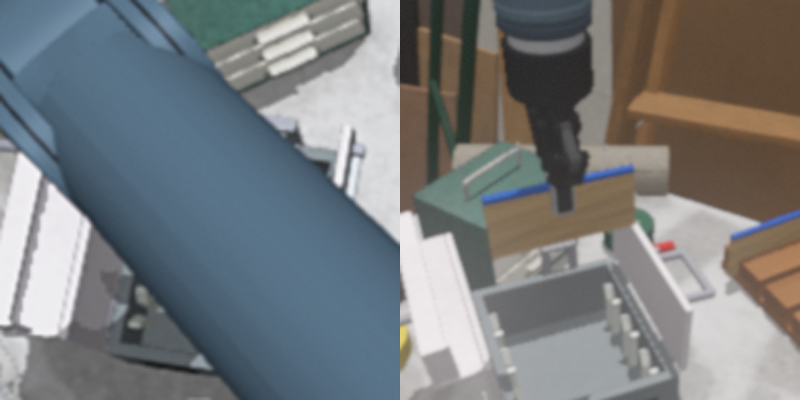

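The scene view shows the board square in the grip, with its blue edge centred on the TCP. Descending to just above the rim.

>>> send_rows --commands '[0,0,-0.04,0,0,0,0,0,0,-0.08,0,0,0,0,0,0,-0.11,0,0,0,0,0,0,-0.123,0,0,0,0,0,0,-0.123,0,0,0,0,0,0,-0.123,0,0,0,0]'

```text
clock: 22.15
tcp_pos: [0.5648, 0.2766, 0.3122]
eef_rot: [2.368, 2.063, 0.004]
wrist_force: [0.3, 0.3, -0.7]
opening: 0.086
grasp_force: 50.5
```

Run:
```python
from h import *
np.set_printoptions(precision=4,suppress=True)
f=grab_frame("top");g=grab_frame("scene");s=observe();p=s["tcp_pos"];print(p,L(p),s["eef_rot"],s["wrist_force"])
for q in(f,g):print(held(q,p[2]-.141,p))
b=cv2.resize(g["img"][150:300,150:300],(590,590),interpolation=cv2.INTER_CUBIC)
cv2.imwrite("pics/c6.png",b[:,:,::-1])
```

```text
[0.5647 0.2766 0.3121] [[ 0.0002 -0.0003]] [2.3681 2.0634 0.0036] [ 0.4354  0.502  -0.9479]
None
(118, np.float64(-0.07121550514744139), np.float64(0.07330680167493626), array([ 0.005 , -0.0035]))
```

View pics/c6.png

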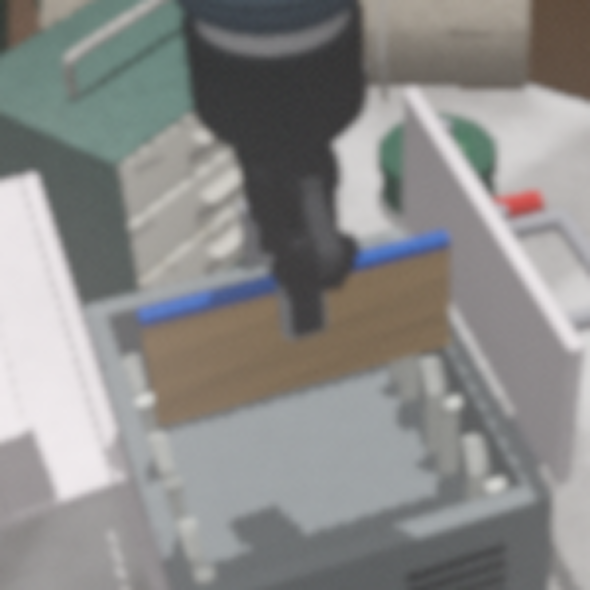

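The board bottom is just above the rim. I'll compare its lower corners at (168,423) and (450,350) with the groove tops.

Run:
```python
from h import *
np.set_printoptions(precision=4,suppress=True)
g=grab_frame("scene");c=lambda p:np.array(p)*150/590+150
print("board low corners",L(cast(g,c([(168,423),(450,350)]),.101)))
print("slot1 R,L",L(cast(g,c([(441,382),(167,460)]),.073)));print("slot0 R,L",L(cast(g,c([(485,462),(194,550)]),.073)))
print("slot2 L",L(cast(g,c([(139,382)]),.073)))
print("rim near R outer, far L",L(cast(g,c([(548,492),(92,303)]),.092)))
```

```text
board low corners [[-0.0046  0.0696]
 [-0.0093 -0.0731]]
slot1 R,L [[-0.0023 -0.0706]
 [-0.0013  0.0727]]
slot0 R,L [[-0.0618 -0.0704]
 [-0.0607  0.0748]]
slot2 L [[0.0568 0.0728]]
rim near R outer, far L [[-0.1062 -0.0837]
 [ 0.1041  0.0841]]
```

>>> send_rows --commands '[-0.0012,0.0007,0,0,0,0,0,-0.0012,0.0007,-0.015,0,0,0,0,-0.0012,0.0007,-0.025,0,0,0,0,-0.0012,0.0007,-0.033,0,0,0,0,-0.0012,0.0007,-0.041,0,0,0,0,-0.0012,0.0007,-0.048,0,0,0,0,-0.0012,0.0007,-0.048,0,0,0,0]'

```text
clock: 23.18
tcp_pos: [0.5647, 0.2766, 0.2626]
eef_rot: [2.369, 2.061, 0.005]
wrist_force: [7.0, 0.6, -2.9]
opening: 0.088
grasp_force: 50.4
```

>>> send_rows --commands '[0.0016,0,0,0,0,0,0,0.0016,0,-0.008,0,0,0,0,0.0016,0,-0.016,0,0,0,0,0.0016,0,-0.024,0,0,0,0,0.0016,0,-0.032,0,0,0,0,0.0016,0,-0.038,0,0,0,0,0.0016,0,-0.041,0,0,0,0,0.0016,0,-0.041,0,0,0,0]'

```text
clock: 24.18
tcp_pos: [0.5655, 0.2774, 0.2239]
eef_rot: [2.368, 2.062, 0.003]
wrist_force: [0.1, -3.4, 20.2]
opening: 0.088
grasp_force: 54.2
```

>>> send_rows --commands '[0,0,0.001,0,0,0,0.03,0,0,0.001,0,0,0,0.03,0,0,0.001,0,0,0,0.03,0,0,0.03,0,0,0,0.03,0,0,0.08,0,0,0,0.03,0,0,0.14,0,0,0,0.03,0,0,0.2,0,0,0,0.03,0,0,0.2,0,0,0,0.03]'

```text
clock: 25.18
tcp_pos: [0.5653, 0.2784, 0.4268]
eef_rot: [2.367, 2.063, 0.014]
wrist_force: [0.6, -0.1, -1.0]
opening: 0.349
grasp_force: 0.0
```

Run:
```python
from h import *
np.set_printoptions(precision=4,suppress=True)
f=grab_frame("top");g=grab_frame("scene")
for n,q in(("t",f),("s",g)):
  for b in boards(q):
    if b[0][1]<.35 and b[1]>.05: print(n,b[0],b[1],b[2],L(b[0]))
a=cv2.resize(f["img"][120:280,250:410],(400,400),interpolation=cv2.INTER_CUBIC)
b=cv2.resize(g["img"][150:300,150:300],(400,400),interpolation=cv2.INTER_CUBIC)
cv2.imwrite("pics/c7.png",np.hstack([a,b])[:,:,::-1])
```

```text
t [ 0.6194 -0.0622  0.082 ] 0.14683076236917358 [0.0044 0.1468 0.    ] [[ 0.1013 -0.3284]]
s [0.5633 0.2766 0.082 ] 0.14527920088874702 [-0.0205 -0.1438  0.    ] [[-0.0011 -0.0005]]
s [ 0.6209 -0.0618  0.082 ] 0.14117824351552216 [-0.0045 -0.1411  0.    ] [[ 0.1027 -0.3278]]
```

View pics/c7.png

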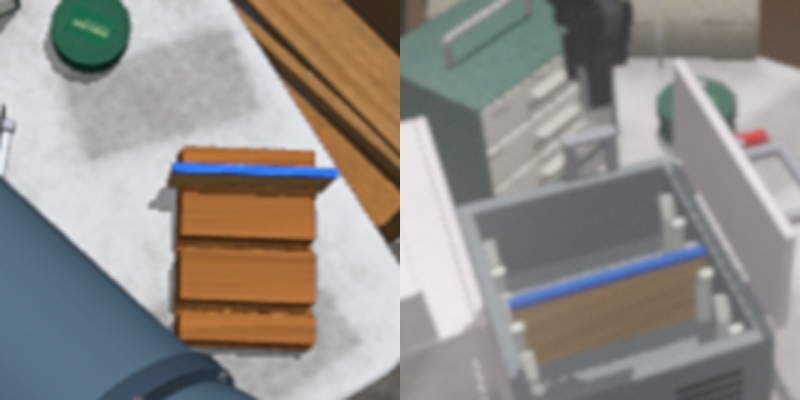

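Board 1 is home in the middle slot. The second board is at (0.620,−0.062). I'll hover over it and re-check.

>>> send_rows --commands '[0.01,-0.06,0.01,0,0,2,0.04,0.02,-0.12,0.01,0,0,4,0.045,0.03,-0.18,0.01,0,0,6,0.045,0.04,-0.24,0.0,0,0,6,0.045,0.05,-0.3,-0.02,0,0,6,0.045,0.0554,-0.3394,-0.04,0,0,6,0.045,0.0554,-0.3394,-0.06,0,0,6,0.045,0.0554,-0.3394,-0.06,0,0,6,0.045,0.0554,-0.3394,-0.06,0,0,6,0.045]'

```text
clock: 26.4
tcp_pos: [0.62, -0.0603, 0.3617]
eef_rot: [-2.253, -2.188, -0.001]
wrist_force: [0.1, -0.2, -0.7]
opening: 0.524
grasp_force: 0.0
```

Run:
```python
from h import *
np.set_printoptions(precision=4,suppress=True)
g=grab_frame("scene");f=grab_frame("top")
for n,q in(("t",f),("s",g)):
  for b in boards(q):
    if b[0][1]<.35 and b[1]>.04: print(n,b[0],b[1],b[2])
print(observe()["tcp_pos"],observe()["eef_rot"])
```

```text
t [0.5631 0.2773 0.082 ] 0.15171580584379202 [0.0221 0.1501 0.    ]
t [ 0.6205 -0.0285  0.082 ] 0.07923914809943894 [0.0025 0.0792 0.    ]
s [0.5633 0.2766 0.082 ] 0.14527920088874702 [-0.0205 -0.1438  0.    ]
[ 0.6202 -0.0608  0.3625] [2.2544 2.1872 0.0018]
```

>>> send_rows --commands '[0,0,-0.05,0,0,0,0.045,0,0,-0.1,0,0,0,0.045,0,0,-0.125,0,0,0,0.045,0,0,-0.139,0,0,0,0.045,0,0,-0.139,0,0,0,0.045,0,0,-0.139,0,0,0,0.0,0,0,-0.139,0,0,0,0.0,0,0,-0.139,0,0,0,0.0,0,0,-0.139,0,0,0,0.0,0,0,-0.139,0,0,0,0.0,0,0,-0.139,0,0,0,0.0,0,0,-0.12,0,0,0,0.0,0,0,-0.08,0,0,0,0.0,0,0,-0.03,0,0,0,0.0,0,0,0.03,0,0,0,0.0,0,0,0.072,0,0,0,0.0,0,0,0.072,0,0,0,0.0]' --grip_force 50

```text
clock: 28.62
tcp_pos: [0.6204, -0.0619, 0.4383]
eef_rot: [2.254, 2.182, 0.006]
wrist_force: [0.2, 0.1, -2.0]
opening: 0.081
grasp_force: 50.3
```

>>> send_rows --commands '[-0.02,0.055,0,0,0,-1,0,-0.04,0.11,0,0,0,-2,0,-0.055,0.165,0,0,0,-3,0,-0.075,0.22,0,0,0,-4,0,-0.095,0.28,0,0,0,-5,0,-0.1143,0.33,0,0,0,-6,0,-0.1143,0.3477,0,0,0,-6,0,-0.1143,0.3477,0,0,0,-6,0,-0.1143,0.3477,0,0,0,-6,0,-0.1143,0.3477,-0.04,0,0,-6,0,-0.1143,0.3477,-0.08,0,0,-6,0,-0.1143,0.3477,-0.11,0,0,-6,0,-0.1143,0.3477,-0.122,0,0,-6,0,-0.1143,0.3477,-0.122,0,0,-6,0,-0.1143,0.3477,-0.122,0,0,-6,0]'

```text
clock: 30.5
tcp_pos: [0.5063, 0.2854, 0.313]
eef_rot: [2.369, 2.063, 0.003]
wrist_force: [-0.5, 0.4, -1.3]
opening: 0.087
grasp_force: 50.1
```

Run:
```python
from h import *
np.set_printoptions(precision=4,suppress=True)
g=grab_frame("scene");s=observe();p=s["tcp_pos"];print(p,L(p),s["eef_rot"],s["wrist_force"])
print(held(g,p[2]-.141,p))
```

```text
[0.5063 0.2855 0.3131] [[-0.0588  0.0004]] [2.3685 2.0631 0.0036] [-0.3598  0.0544 -1.1094]
(193, np.float64(-0.07210373989087814), np.float64(0.07399471253425868), array([ 0.0073, -0.0029]))
```

Same readings as for board 1. Inserting.

>>> send_rows --commands '[0,0,-0.015,0,0,0,0,0,0,-0.025,0,0,0,0,0,0,-0.033,0,0,0,0,0,0,-0.041,0,0,0,0,0,0,-0.048,0,0,0,0,0,0,-0.048,0,0,0,0]'

```text
clock: 31.3
tcp_pos: [0.5062, 0.2852, 0.2633]
eef_rot: [2.369, 2.063, 0.001]
wrist_force: [3.8, 0.1, -3.5]
opening: 0.084
grasp_force: 50.0
```

>>> send_rows --commands '[0.0006,0,-0.008,0,0,0,0,0.0006,0,-0.016,0,0,0,0,0.0006,0,-0.024,0,0,0,0,0.0006,0,-0.032,0,0,0,0,0.0006,0,-0.038,0,0,0,0,0.0006,0,-0.042,0,0,0,0,0.0006,0,-0.042,0,0,0,0]'

```text
clock: 32.17
tcp_pos: [0.5067, 0.2856, 0.2239]
eef_rot: [2.368, 2.062, 0.001]
wrist_force: [-1.8, -4.5, 22.1]
opening: 0.083
grasp_force: 54.1
```

>>> send_rows --commands '[0,0,0.001,0,0,0,0.03,0,0,0.001,0,0,0,0.03,0,0,0.001,0,0,0,0.03,0,0,0.03,0,0,0,0.03,0,0,0.08,0,0,0,0.03,0,0,0.14,0,0,0,0.03,0,0,0.2,0,0,0,0.03,-0.0131,-0.06,0.218,0,0,-10,0.022,-0.0131,-0.129,0.218,0,0,-20,0.022,-0.0131,-0.129,0.218,0,0,-30,0.022,-0.0131,-0.129,0.218,0,0,-40,0.022,-0.0131,-0.129,0.218,0,0,-50,0.022,-0.0131,-0.129,0.218,0,0,-60,0.022,-0.0131,-0.129,0.218,0,0,-70,0.022,-0.0131,-0.129,0.218,0,0,-80,0.022,-0.0131,-0.129,0.218,0,0,-90,0.022,-0.0131,-0.129,0.218,0,0,-90,0.022,-0.0131,-0.129,0.218,0,0,-90,0.022]'

```text
clock: 34.42
tcp_pos: [0.493, 0.1565, 0.4394]
eef_rot: [3.134, -0.209, -0.001]
wrist_force: [0.4, -0.2, -0.0]
opening: 0.259
grasp_force: 0.0
```

Run:
```python
from h import *
np.set_printoptions(precision=4,suppress=True)
f=grab_frame("top");g=grab_frame("scene")
for n,q in(("t",f),("s",g)):
  for b in boards(q):
    if b[0][1]<.35 and b[1]>.04: print(n,L(b[0]),b[1],np.degrees(np.arctan2(-b[2][0],b[2][1])))
print(observe()["tcp_pos"],observe()["eef_rot"])
b=cv2.resize(g["img"][120:300,150:330],(500,500),interpolation=cv2.INTER_CUBIC)
cv2.imwrite("pics/c8.png",b[:,:,::-1])
```

```text
t [[-0.061   0.0166]] 0.11851115683260911 -8.037432397012168
t [[-0.001  0.04 ]] 0.07179331459175907 -8.496722383783608
s [[-0.06    0.0001]] 0.14568732225075018 172.14121280467947
s [[-0.0011 -0.0005]] 0.14527920088874702 171.9016442172635
[0.4931 0.1564 0.4396] [ 3.1344 -0.2118 -0.0005]
```

View pics/c8.png

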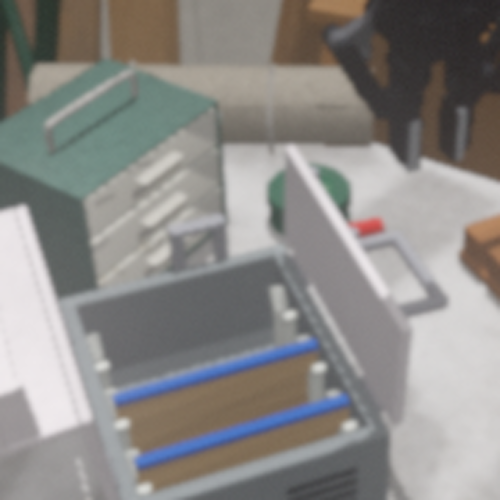

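Both boards are home and square: centres within 1 mm of the slots, yaw matching the cabinet to 0.5°. Now I'll grip the passive handle.

>>> send_rows --commands '[0,0,-0.04,0,0,0,0.022,0,0,-0.075,0,0,0,0.022,0,0,-0.1,0,0,0,0.022,0,0,-0.113,0,0,0,0.022,0,0,-0.113,0,0,0,0.0,0,0,-0.113,0,0,0,0.0,0,0,-0.113,0,0,0,0.0,0,0,-0.113,0,0,0,0.0]' --grip_force 25

```text
clock: 35.52
tcp_pos: [0.4928, 0.1567, 0.3263]
eef_rot: [-3.134, 0.214, 0.001]
wrist_force: [1.7, 4.6, -18.3]
opening: 0.105
grasp_force: 24.1
```

>>> send_rows --commands '[0.0009,0.0062,0.0029,0,0,0,0,0.0021,0.0145,0.0055,0,0,0,0,0.0033,0.0228,0.0077,0,0,0,0,0.0057,0.0402,0.0091,0,0,0,0,0.0081,0.0575,0.0069,0,0,0,0,0.0104,0.074,0.0014,0,0,0,0,0.0125,0.0892,-0.0073,0,0,0,0,0.0143,0.1025,-0.019,0,0,0,0,0.0151,0.108,-0.0258,0,0,0,0,0.0158,0.113,-0.0329,0,0,0,0,0.0164,0.117,-0.041,0,0,0,0,0.0168,0.1205,-0.0487,0,0,0,0,0.0168,0.1205,-0.05,0,0,0,0,0.0168,0.1205,-0.05,0,0,0,0]'

```text
clock: 37.28
tcp_pos: [0.5112, 0.2785, 0.2798]
eef_rot: [-3.13, 0.215, -0.007]
wrist_force: [-4.3, -1.6, 17.1]
opening: 0.103
grasp_force: 28.5
```

>>> send_rows --commands '[0,0,0.001,0,0,0,0.04,0,0,0.001,0,0,0,0.04,0,0,0.001,0,0,0,0.04,0,0,0.03,0,0,0,0.04,0,0,0.06,0,0,0,0.04,0.035,-0.013,0.06,0,0,0,0.04,0.0725,-0.0268,0.06,0,0,0,0.04,0.0725,-0.0268,0.06,0,0,0,0.04,0.0725,-0.0268,0.03,0,0,0,0.04,0.0725,-0.0268,0.003,0,0,0,0.04,0.0725,-0.0268,0.003,0,0,0,0.04,0.0725,-0.0268,0.003,0,0,0,0.0,0.0725,-0.0268,0.003,0,0,0,0.0,0.0725,-0.0268,0.003,0,0,0,0.0,0.0725,-0.0268,0.003,0,0,0,0.0,0.0725,-0.0268,0.003,0,0,0,0.0]'

```text
clock: 39.28
tcp_pos: [0.5829, 0.2509, 0.281]
eef_rot: [-3.132, 0.215, -0.003]
wrist_force: [-0.5, 2.4, 6.1]
opening: 0.156
grasp_force: 25.3
```

Knob gripped (13 mm opening). Now shooting the bolt.

>>> send_rows --commands '[0.008,-0.001,0,0,0,0,0,0.016,-0.002,0,0,0,0,0,0.024,-0.003,0,0,0,0,0,0.03,-0.004,0,0,0,0,0,0.033,-0.0045,0,0,0,0,0,0.033,-0.0045,0,0,0,0,0,0.033,-0.0045,0,0,0,0,0]'

```text
clock: 40.15
tcp_pos: [0.6138, 0.2468, 0.2807]
eef_rot: [-3.134, 0.213, 0.006]
wrist_force: [-8.9, 1.9, 12.4]
opening: 0.157
grasp_force: 26.0
```

>>> send_rows --commands '[0.031,-0.004,0,0,0,0,0.04,0,0,0,0,0,0,0.04,0,0,0,0,0,0,0.04]'

```text
clock: 40.52
tcp_pos: [0.6138, 0.2459, 0.2792]
eef_rot: [3.133, -0.213, -0.004]
wrist_force: [-0.6, 0.1, 0.3]
opening: 0.469
grasp_force: 0.0
```

>>> send_rows --commands '[0,0,0.04,0,0,0,0.04,0,0,0.1,0,0,0,0.04,0,0,0.16,0,0,0,0.022,0,0,0.19,0,0,0,0.022,-0.008,0.06,0.19,0,0,0,0.022,-0.016,0.12,0.19,0,0,0,0.022,-0.0245,0.18,0.19,0,0,0,0.022,-0.0245,0.2163,0.19,0,0,0,0.022,-0.0245,0.2163,0.19,0,0,0,0.022,-0.0245,0.2163,0.19,0,0,0,0.022]'

```text
clock: 41.78
tcp_pos: [0.5919, 0.4607, 0.4695]
eef_rot: [3.132, -0.217, 0.001]
wrist_force: [-0.1, 0.2, -0.7]
opening: 0.259
grasp_force: 0.0
```

Run:
```python
from h import *
f=grab_frame("top");g=grab_frame("scene")
a=cv2.resize(f["img"][130:280,120:270],(400,400),interpolation=cv2.INTER_CUBIC)
b=cv2.resize(g["img"][130:300,130:300],(400,400),interpolation=cv2.INTER_CUBIC)
cv2.imwrite("pics/c9.png",np.hstack([a,b])[:,:,::-1])
```

```text
(no output)
```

View pics/c9.png

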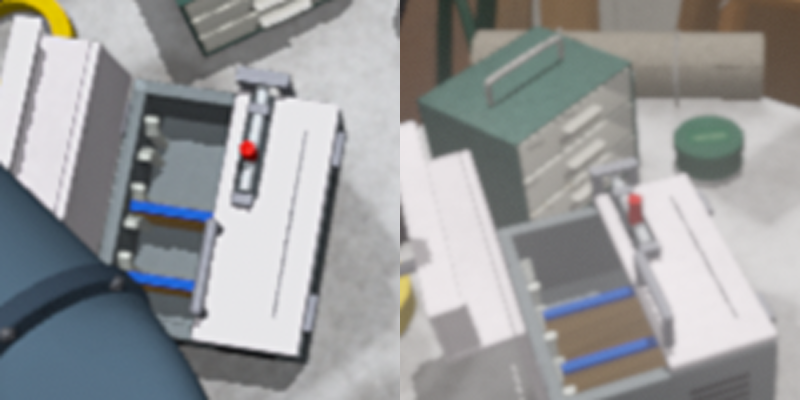

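The passive door is shut and the bolt shot, with the knob back at its original pixel. Now I'll grip the active handle.

>>> send_rows --commands '[0,0,-0.04,0,0,0,0.022,0,0,-0.08,0,0,0,0.022,0,0,-0.11,0,0,0,0.022,0,0,-0.1255,0,0,0,0.022,0,0,-0.1255,0,0,0,0.022,0,0,-0.1255,0,0,0,0.0,0,0,-0.1255,0,0,0,0.0,0,0,-0.1255,0,0,0,0.0,0,0,-0.1255,0,0,0,0.0]' --grip_force 25

```text
clock: 43.0
tcp_pos: [0.5917, 0.4638, 0.348]
eef_rot: [-3.125, 0.215, -0.007]
wrist_force: [0.9, 7.1, 5.8]
opening: 0.106
grasp_force: 24.5
```

>>> send_rows --commands '[-0.0007,-0.005,0.003,0,0,0,0,-0.0014,-0.0099,0.0071,0,0,0,0,-0.003,-0.021,0.0152,0,0,0,0,-0.0045,-0.0323,0.0222,0,0,0,0,-0.0062,-0.0445,0.028,0,0,0,0,-0.008,-0.057,0.0326,0,0,0,0,-0.0098,-0.07,0.036,0,0,0,0,-0.0117,-0.0835,0.0379,0,0,0,0,-0.0136,-0.097,0.0383,0,0,0,0,-0.0154,-0.1105,0.0377,0,0,0,0,-0.0172,-0.1236,0.0356,0,0,0,0,-0.0191,-0.1366,0.0323,0,0,0,0,-0.0208,-0.149,0.0275,0,0,0,0,-0.0225,-0.1614,0.0215,0,0,0,0,-0.0241,-0.1727,0.0143,0,0,0,0,-0.0256,-0.1836,0.0061,0,0,0,0,-0.0269,-0.193,-0.0032,0,0,0,0,-0.0282,-0.2022,-0.0135,0,0,0,0,-0.0282,-0.2022,-0.0155,0,0,0,0,-0.0282,-0.2022,-0.0155,0,0,0,0]'

```text
clock: 45.5
tcp_pos: [0.5624, 0.257, 0.3275]
eef_rot: [3.128, -0.218, -0.005]
wrist_force: [-6.3, -6.6, 2.4]
opening: 0.108
grasp_force: 27.7
```

>>> send_rows --commands '[0,0,-0.003,0,0,0,0,0,0,-0.004,0,0,0,0,0,0,-0.004,0,0,0,0]'

```text
clock: 45.88
tcp_pos: [0.5623, 0.2551, 0.3239]
eef_rot: [3.124, -0.22, -0.007]
wrist_force: [-9.3, -12.1, 10.3]
opening: 0.108
grasp_force: 28.6
```

>>> send_rows --commands '[0,0,0.001,0,0,0,0.04,0,0,0.001,0,0,0,0.04,0,0,0.001,0,0,0,0.04,0,0,0.05,0,0,0,0.04,0,0,0.1,0,0,0,0.04,0,0,0.15,0,0,0,0.04,0,-0.06,0.15,0,0,0,0.04,0,-0.12,0.15,0,0,0,0.04,0,-0.18,0.15,0,0,0,0.04,-0.05,-0.24,0.15,0,0,0,0.04,-0.05,-0.3,0.15,0,0,0,0.04,-0.05,-0.36,0.15,0,0,0,0.04,-0.05,-0.42,0.15,0,0,0,0.04,-0.05,-0.42,0.15,0,0,0,0.04]'

```text
clock: 47.62
tcp_pos: [0.512, -0.1657, 0.4746]
eef_rot: [3.131, -0.228, 0.0]
wrist_force: [0.2, 0.6, 0.3]
opening: 0.47
grasp_force: 0.0
```

Run:
```python
from h import *
f=grab_frame("top");g=grab_frame("scene")
a=cv2.resize(f["img"][150:275,140:265],None,fx=3.2,fy=3.2,interpolation=cv2.INTER_CUBIC)
b=cv2.resize(g["img"][180:335,160:300],(400,443),interpolation=cv2.INTER_CUBIC)
c=np.zeros((443,800,3),np.uint8);c[:400,:400]=a;c[:,400:]=b
cv2.imwrite("pics/c10.png",c[:,:,::-1])
o=cv2.imread("pics/top0.png")[:,:,::-1];print(abs(f["img"].astype(int)-o)[150:275,140:265].mean())
o2=cv2.imread("pics/scene0.png")[:,:,::-1]
for q,n,r in((f["img"],o,(slice(150,275),slice(140,265))),(g["img"],o2,(slice(180,335),slice(160,300)))):
    G=lambda x:cv2.cvtColor(np.ascontiguousarray(x[r]),cv2.COLOR_RGB2GRAY).astype(np.float32)
    print(cv2.phaseCorrelate(G(n),G(q)),abs(G(n)-G(q)).mean(),(abs(G(n)-G(q))>40).sum())
```

```text
6.6561493333333335
((0.6605929692595041, 0.42052216565116396), 0.6626783666992188) 6.7312 838
((0.26723653186833474, 0.0829272852166838), 0.7729652273986075) 4.2074656 415
```

View pics/c10.png

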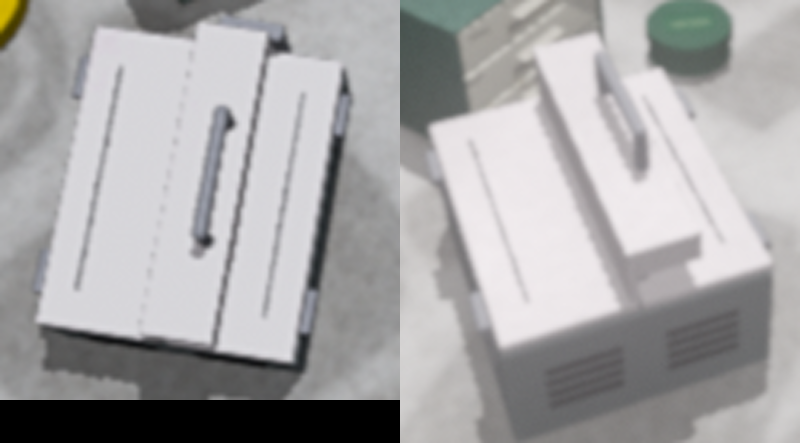

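The active door is down over the bolt, a little lower than at the start; the handle appears about 3 px further right. I'll press on the strip with shut fingers to make sure it is on its stop.

>>> send_rows --commands '[-0.02,0.06,0,0,0,0,0,-0.02,0.12,0,0,0,0,0,-0.02,0.18,0,0,0,0,0,-0.02,0.24,0,0,0,0,0,-0.02,0.3,0,0,0,0,0,-0.02,0.36,0,0,0,0,0,-0.02,0.42,0,0,0,0,0,-0.02,0.43,0,0,0,0,0,-0.02,0.43,-0.05,0,0,0,0,-0.02,0.43,-0.1,0,0,0,0,-0.02,0.43,-0.135,0,0,0,0,-0.02,0.43,-0.148,0,0,0,0,-0.02,0.43,-0.152,0,0,0,0,-0.02,0.43,-0.152,0,0,0,0]'

```text
clock: 49.48
tcp_pos: [0.4931, 0.2701, 0.3239]
eef_rot: [-3.133, 0.215, -0.002]
wrist_force: [0.5, 0.8, -0.4]
opening: -0.003
grasp_force: 0.0
```

>>> send_rows --commands '[0,0,-0.002,0,0,0,0,0,0,-0.004,0,0,0,0,0,0,-0.005,0,0,0,0,0,0,-0.005,0,0,0,0]'

```text
clock: 49.98
tcp_pos: [0.4931, 0.2698, 0.3194]
eef_rot: [-3.134, 0.216, -0.002]
wrist_force: [-3.0, -3.3, 13.1]
opening: 0.002
grasp_force: 6.3
```

>>> send_rows --commands '[0,0,-0.001,0,0,0,0,0,0,-0.001,0,0,0,0,0,0,-0.001,0,0,0,0]'

```text
clock: 50.35
tcp_pos: [0.4931, 0.2698, 0.3193]
eef_rot: [3.134, -0.216, 0.003]
wrist_force: [-5.2, -4.8, 20.6]
opening: -0.003
grasp_force: 10.3
```

The strip is on a hard stop at z ≈ 0.146, which is the closed height. Backing off.

>>> send_rows --commands '[0,0,0.04,0,0,0,0,0,0,0.1,0,0,0,0,0,0,0.15,0,0,0,0,0,-0.06,0.15,0,0,0,0,0,-0.12,0.15,0,0,0,0,0,-0.18,0.15,0,0,0,0,0,-0.24,0.15,0,0,0,0,0,-0.3,0.15,0,0,0,0,0,-0.3,0.15,0,0,0,0]'

```text
clock: 51.48
tcp_pos: [0.4924, -0.0355, 0.4668]
eef_rot: [3.131, -0.229, 0.0]
wrist_force: [-0.0, 0.7, -0.4]
opening: -0.007
grasp_force: 0.0
```

```bash
python3 -c "
from rig import *
print(observe()['wrist_force']);print(close_job())"
```

```text
[-0.04154232  0.72533054 -0.43826923]
the job is handed in; nothing more can be done
None
```

The job is handed in, with no verdict returned: both boards are home in the nearest and middle slots, the passive door is shut with its bolt shot, the active door is shut over it, and the tape measure and green tin were not touched.

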